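Slide the paste tin along the fence into its sprung stop

TASK

Push the round tin straight back against the long fence, then slide it along the fence to the left, flat on the desk and touching the fence all the way, past the sprung roller catch until it is fully home against the buffer and the roller has sprung right out again behind it. Feel for the catch and the buffer and push gently: pressing it against the fence or the stop with over 30 N dents it. Do not lift or tip it, and leave the small things standing around where they are.

Things in the scene. Friction and masses are not known exactly. Their poses are not given: they have to be found in the camera images.
- fence: straight aluminium angle fixed to the desk: wall 8 mm thick, 40 mm high, 470 mm long (y from -0.22 to 0.25), foot flange behind it to x = 0.038. Origin at desk height on the smooth face towards the robot (plane x = 0); +y runs along the face to the stop unit at the left end; the tin's lane is on the -x side.
- seat_mid (a point): a point of the fence frame (x -0.046, y 0.15, z 0.020), where the tin's centre would be if seated in a stop unit clamped mid-way. The unit (fixed, grey, up to 40 mm high, not listed) may stand up to 20 mm either way along y. Its end plate has a rubber buffer (7 mm travel, 2.2 N/mm, then solid); its catch housing stands beside the lane, at x = -0.109 to -0.143.
- tin_center (a point): loose closed round metal tin, 92 mm in diameter, 40 mm high, standing upright, about 0.25 to 0.5 kg; too wide to be grasped. The point is its centre, half-way up (20 mm above the desk). It touches the fence when it is 46 mm from the fence face; it starts 25 to 50 mm short of touching, in the first (right-hand) part of the lane.
- catch (a joint): sprung upright steel roller of the stop unit, 12 mm across, jutting 6 mm into the tin's path from the open side. 0 = fully out, grows (m) as pressed out of the lane, to 0.012. The tin presses it back 6 mm in passing; it is fully out again, 25 mm behind the tin's centre, only when the tin is home. Passing takes roughly 6 to 11 N of push; 12 to 16 N on the buffer means home.
- bushing: bystander: loose turned steel bushing, 38 mm in diameter, 28 mm high; origin at the centre of its underside
- flange: bystander: loose turned steel flanged bushing, 56 mm in diameter, 24 mm high; origin at the centre of its underside
- glue: bystander: loose glue stick standing upright behind the fence, 25 mm in diameter, 99 mm high; origin at the centre of its underside
There are look-alikes about, which are no part of the job. Several things look just like the part that bears tin_center: the one meant starts nearest to the robot's base.

How it is judged:
On the way, in this order (a step that is already met when the one before it is completed fails the run):
1. the tin stands against the fence in the first part of the lane (x of tin_center in the frame of fence above -0.05 m and y of tin_center in the frame of fence below 0.02 m), for 0.2 s.
2. the tin has gone along the fence, still against it, to the last third before the stop (x of tin_center in the frame of fence above -0.051 m and y of tin_center in the frame of fence above 0.05 m), for 0.1 s.
At the end, for the whole second after the job is handed in: The tin stands upright on the desk, at rest, against the fence (within 4 mm) and home in the stop unit (centre more than 0.124 m along the fence), with the roller catch fully out again behind it (within 2 mm) (value of joint catch below 0.002 m and y of tin_center in the frame of fence above 0.124 m and x of tin_center in the frame of fence above -0.05 m and angle between tin_center's own z axis and vertical below 0.05 rad and height (world z) of tin_center below 0.025 m and linear speed of tin below 0.01 m/s); the robot touches nothing.
It fails at once if the tin is pressed against the fence or its stop unit with more than 30 N (contact force between tin and fence above 30 N).
It fails at once if the tin is lifted more than 10 mm or tipped (height (world z) of tin_center above 0.03 m or angle between tin_center's own z axis and vertical above 0.2 rad).
It fails at once if the tin leaves the fence by more than 8 mm in the second part of the lane (y of tin_center in the frame of fence above 0.05 m and x of tin_center in the frame of fence below -0.054 m).
It fails at once if a bystander is moved more than 20 mm (distance of any of bushing, flange, glue from where it was at the start of the episode above 0.02 m).
It also fails if it takes over 72 s, if anything falls off the work surface, if the arm or the gripper's body presses on something with over 40 N, if the wrist force passes 120 N, or if a joint passes its speed limit or range.

ROBOT

A 6-joint arm with a two-finger parallel gripper is mounted at the origin on a cart in front of the work surface, level with it; the furniture and walls round the work are solid. World frame = base frame: x ahead of the robot, y to its left, z up, the work surface at z = 0. Lengths are in m, angles in rad, forces in N, time in s.
With the tool pointing down it reaches from about 0.275 to 0.75 m from the base axis. Payload 10.2 kg.
Tool frame: the origin (TCP) lies midway between the tips of the shut fingers; the grasp point (between the pads) lies 19 mm behind it (env.hold_point_z is the distance from the TCP to the grasp point, in m); x points along the fingers, z is the direction in which the jaws open and shut, and the axes are right-handed (so a half turn about x gives the same grasp; the last joint's range is limited). The gripper opens to 85 mm and grips with 20 to 120 N. Pads are 22 mm wide; open, the fingers measure 114 mm over their backs; the gripper's body (76 mm by 85 mm) begins 54 mm behind the grasp point. The pads swing forward as they close: fully open they stand 13 mm farther back than shut.
Start: joints at [0.987, 0.313, 1.498, -0, 1.331, -0.223], TCP at [0.185, 0.491, 0.206] pointing down, gripper open.
Joint ranges: [-2.94, 2.94], [-0.97, 2.17], [0.19, 2.56], [-1.23, 4.37], [0.02, 3.11], [-2.88, 2.88]. Speed limits (rad/s): [2.39, 2.39, 3.01, 3.14, 3.14, 3.14].

INTERFACE

Orientations are given as a unit quaternion [x, y, z, w].
In Python, from bench import env, kinematics, monitor, eyes, job gives the robot as it stands. The module is installed in compiled form; this text tells all that it offers. Calls block until the motion is done:
- env.reach(position, orientation): joint-space move of the TCP to a pose.
- env.movel(position, velocity=0.15, frame=None, guard=None): straight line of the TCP; frame=None keeps the orientation; velocity is the mean speed in m/s. With guard (N) it stops when the force on the tool has changed by that much, and returns True; else False.
- env.set_joints(angles): joint-space move.
- env.release() and env.close_gripper(effort=None): open the fingers fully, or close them until they stop; effort is the grip in N (None keeps the last).
- env.hold(seconds).
- kinematics.ik(position, orientation): joint angles nearest the present ones, or None.
- monitor.sense(): the state.
- eyes.grab_frame(name): name is "scene" or "top"; returns a dict with "frame" (400x640x3 uint8, red, green, blue), "mtx" (3x3 intrinsics, pixels), "k1" (the pictures are not rectified: a ray, as slopes to the right and down, at radius r is drawn at 1 + k1 r^2 times it, then the intrinsics apply), "view" (4x4, takes a point from world to camera coordinates). Camera axes: x right, y down, z forward; pixel columns grow to the right and rows downward; lengths in m; the calibration is good to about 2 mm. A picture is of the moment at which its call begins. There is no depth.
A pose or a line that the arm cannot do raises env.MotionError and nothing moves.
- job.hand_in(): hands the job in, once; it reports no verdict.
The state is a dict: "clock": time; "joints": joint angles; "qvel": joint speeds; "joint_efforts": joint torques, N m; "position": TCP position; "ee_rot": TCP orientation; "contact_force": force on the tool from outside, world axes, zero at the start; "ft_torque": the same for the moment, N m; "finger_gap": opening from 0.0 (shut) to 1.0 (fully open).
Only numpy, scipy, OpenCV 4.12 (cv2) and the standard library are available. Lean on these libraries where they do the work, as an engineer would, in place of code of your own. Each camera call takes 0.05 s, during which the arm holds its last target.

## Working session

There is one attempt and no reset: what is moved stays moved. The work goes in short steps, each a Python script; the robot and the scene stay as the last script left them, time stands still between calls to the robot, and variables do not carry over. Pictures are saved under pics/ and viewed, and the job is handed in when it is done.

```bash
mkdir -p pics; python3 - <<'E'
from bench import env,monitor,eyes
import cv2,numpy as np
s=monitor.sense();print(s['clock'],s['position'],s['ee_rot'],s['contact_force'],env.hold_point_z)
for n in("scene","top"):
    f=eyes.grab_frame(n);cv2.imwrite(f"pics/{n}0.png",f["frame"][:,:,::-1]);np.savez(f"pics/{n}0.npz",**f)
    print(n,f["mtx"].round(1).tolist(),f["k1"],f["view"].round(3).tolist())
E
```

```text
0.0 [0.18519034 0.49094137 0.20512979] [-0.40235836  0.5820162   0.40200961  0.58116535] [-0.16396885  0.22373924 -0.11689205] 0.0187
scene [[372.2, 0.0, 320.4], [0.0, 372.2, 203.0], [0.0, 0.0, 1.0]] -0.006174471866302036 [[-0.876, -0.482, 0.007, 0.581], [-0.341, 0.61, -0.716, 0.151], [0.341, -0.63, -0.698, 0.775], [0.0, 0.0, 0.0, 1.0]]
top [[492.6, 0.0, 327.6], [0.0, 492.6, 205.3], [0.0, 0.0, 1.0]] -0.13332367764997524 [[0.029, -0.999, 0.016, 0.114], [-0.998, -0.03, -0.056, 0.595], [0.057, -0.014, -0.998, 1.44], [0.0, 0.0, 0.0, 1.0]]
```

View pics/scene0.png

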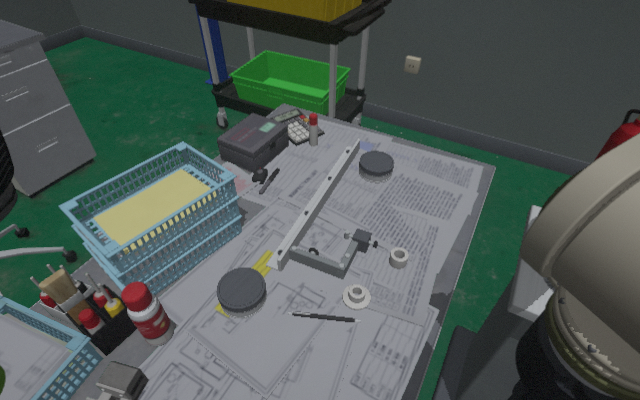

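View pics/top0.png

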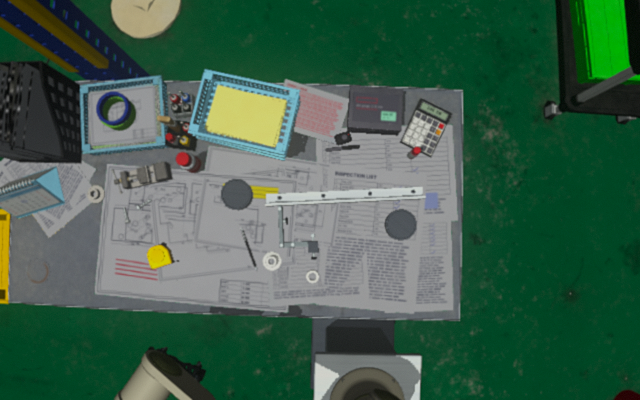

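```bash
cat > h.py <<'E'
import numpy as np,cv2
def load(n):
    return dict(np.load(f"pics/{n}.npz"))
def ray(f,uv,z):
    K=f["mtx"];d=np.array([float(f["k1"]),0,0,0,0])
    p=cv2.undistortPoints(np.array(uv,float).reshape(-1,1,2),K,d).reshape(-1,2)
    R=f["view"][:3,:3];t=f["view"][:3,3];c=-R.T@t
    w=np.c_[p,np.ones(len(p))]@R
    return c+w*((z-c[2])/w[:,2])[:,None]
def proj(f,P):
    R=f["view"][:3,:3];t=f["view"][:3,3]
    return cv2.projectPoints(np.array(P,float).reshape(-1,3),cv2.Rodrigues(R)[0],t,f["mtx"],np.array([float(f["k1"]),0,0,0]))[0].reshape(-1,2)
E
python3 - <<'E'
from h import *
f=load("top0");im=np.ascontiguousarray(f["frame"][:,:,::-1])
cv2.imwrite("pics/topcrop.png",cv2.resize(im[170:300,210:450],None,fx=3.3,fy=3.3,interpolation=cv2.INTER_CUBIC))
g=load("scene0");ims=g["frame"][:,:,::-1]
cv2.imwrite("pics/scenecrop.png",cv2.resize(ims[130:330,200:440],None,fx=3,fy=3,interpolation=cv2.INTER_CUBIC))
for nm,I,ff in(("top",im,f),("scene",ims,g)):
    hsv=cv2.cvtColor(np.ascontiguousarray(I),cv2.COLOR_BGR2HSV)
    m=((hsv[...,2]<95)&(hsv[...,1]<70)).astype(np.uint8)
    m=cv2.morphologyEx(m,cv2.MORPH_OPEN,np.ones((5,5)))
    for c in cv2.findContours(m,0,2)[0]:
        a=cv2.contourArea(c)
        if 300<a<3000:
            e=cv2.fitEllipse(c);print(nm,a,np.round(e[0],1),np.round(e[1],1),ray(ff,[e[0]],.04).round(4))
print(proj(f,[[0,0,0]]))
E
```

```text
top 1201.0 [362.9 386.7] [26.  67.2] [[0.0653 0.0143 0.04  ]]
top 635.0 [191.6 385.6] [22.2 43.1] [[0.0508 0.5138 0.04  ]]
top 2846.0 [354.3 336.9] [ 41.3 110.2] [[0.211  0.0439 0.04  ]]
top 690.5 [400.  224.3] [29.2 30.6] [[ 0.5407 -0.0804  0.04  ]]
top 692.0 [236.6 194.2] [29.2 30.8] [[0.614  0.3983 0.04  ]]
top 315.0 [296.4 144.1] [17.3 25.6] [[0.7665 0.2289 0.04  ]]
top 2544.0 [376.3 109.8] [53.6 67.2] [[ 0.8774 -0.0035  0.04  ]]
top 2394.5 [600.2  87.2] [54.  84.7] [[ 0.9875 -0.7139  0.04  ]]
scene 402.5 [135.5 386.3] [16.5 32.9] [[0.6462 0.6255 0.04  ]]
scene 691.0 [408.7 400.1] [ 13.9 136.4] [[0.2695 0.4398 0.04  ]]
scene 1035.0 [111.8 328.7] [36.9 42.1] [[0.7569 0.5786 0.04  ]]
scene 367.0 [440.4 304.1] [19.2 29.9] [[0.2731 0.2555 0.04  ]]
scene 1700.5 [241.1 289.7] [43.  50.8] [[0.6096 0.4074 0.04  ]]
scene 419.0 [319.  265.4] [  7.7 101.2] [[0.509  0.2874 0.04  ]]
scene 338.5 [  6.6 200.6] [14.4 33.6] [[1.2362 0.4811 0.04  ]]
scene 693.5 [375.2 164. ] [25.5 36.5] [[ 0.5372 -0.0673  0.04  ]]
scene 2710.0 [252.8 146. ] [57.5 66.8] [[0.8634 0.024  0.04  ]]
scene 2919.0 [30.7 96.2] [53.6 77.9] [[1.6649 0.1546 0.04  ]]
scene 1530.5 [277.5  42.8] [ 22.7 122.5] [[ 1.2095 -0.6211  0.04  ]]
scene 1143.0 [233.8  42.9] [29.2 54.1] [[ 1.3664 -0.5295  0.04  ]]
[[365.77643272 404.0450895 ]]
```

View pics/topcrop.png

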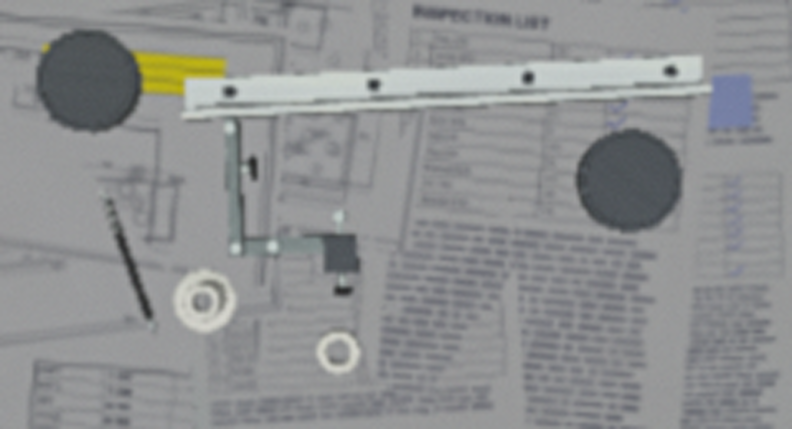

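View pics/scenecrop.png

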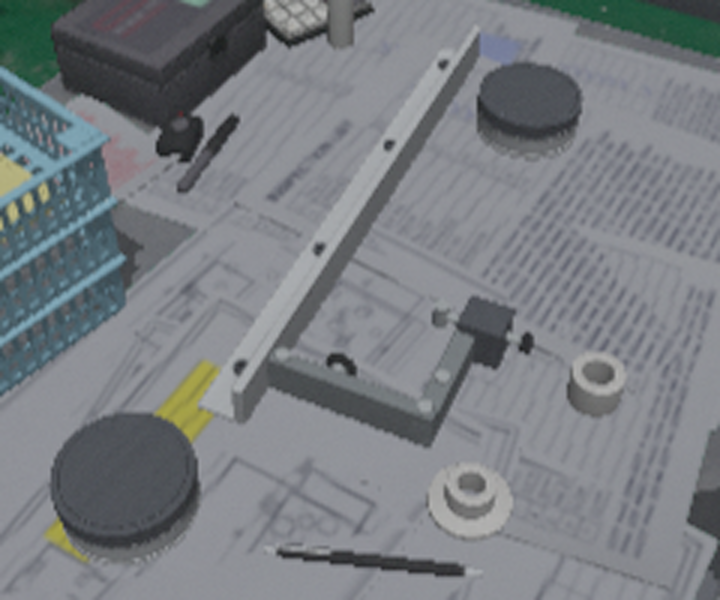

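```bash
python3 - <<'E'
from h import *
f=load("top0");g=cv2.cvtColor(f["frame"],cv2.COLOR_RGB2GRAY).astype(float)
# profile
for u in (290,340,390):print(u,g[186:212,u].astype(int))
c=-f["view"][:3,:3].T@f["view"][:3,3];print("topcam",c); s=load("scene0");print("scenecam",-s["view"][:3,:3].T@s["view"][:3,3])
pts=[]
for u in range(268,424,3):
    # lowest bright->dark transition near expected line
    v0=205-(u-265)*(27/3.3)/160.6
    v=np.arange(int(v0)-4,int(v0)+6);d=np.diff(g[v,u]);i=np.argmin(d)
    if d[i]<-15:
        if 0<i<len(d)-1:
            a,b,e=d[i-1],d[i],d[i+1];o=.5*(a-e)/(a-2*b+e)
        else:o=0
        pts.append((u,v[i]+.5+o))
pts=np.array(pts);W=ray(f,pts,.04)
for k in range(3):
    p=np.polyfit(W[:,1],W[:,0],1);r=W[:,0]-np.polyval(p,W[:,1]);ok=abs(r)<2.5*r.std()+1e-4;W=W[ok]
print(len(W),p,r.std(),W[:,1].min(),W[:,1].max())
ends=ray(f,[(210+182/3.3,170+116/3.3),(210+712/3.3,170+89/3.3)],.04);print(ends,np.linalg.norm(ends[0]-ends[1]))
# other feature
q={"roller":(338,216),"plate end bolt":(236,247),"plate top":(231,128),"bush":(338,353),"flg":(205,301)}
for k,(a,b) in q.items():print(k,ray(f,[(210+a/3.3,170+b/3.3)],.03).round(4))
# tin top rim: scene
im=np.ascontiguousarray(s["frame"][135:195,345:405,::-1]);cv2.imwrite("pics/tinA.png",cv2.resize(im,(600,600),interpolation=cv2.INTER_CUBIC))
E
```

```text
290 [156 156 155 155 155 154 170 201 205 205 200 200 197 200 185 148 170 198
 184 127 143 154 154 152 151 151]
340 [135 132 129 133 159 195 203 202 199 201 198 181 127 138 194 187 140 142
 146 138 137 140 149 145 137 135]
390 [153 152 167 198 202 200 199 197 200 183 136 145 190 182 121 140 147 145
 151 155 153 150 144 152 158 153]
topcam [0.50872246 0.15206394 1.46879557]
scenecam [0.29657034 0.67629361 0.64541012]
47 [-0.07825819  0.60878035] 0.0005387523535027863 -0.14069546182402384 0.30537576449654763
[[ 0.58470363  0.31368908  0.04      ]
 [ 0.62293745 -0.15478958  0.04      ]] 0.4700362555835733
roller [[0.501  0.1738 0.03  ]]
plate end bolt [[0.4709 0.263  0.03  ]]
plate top [[0.5759 0.271  0.03  ]]
bush [[0.3803 0.1701 0.03  ]]
flg [[0.4224 0.2888 0.03  ]]
```

View pics/tinA.png

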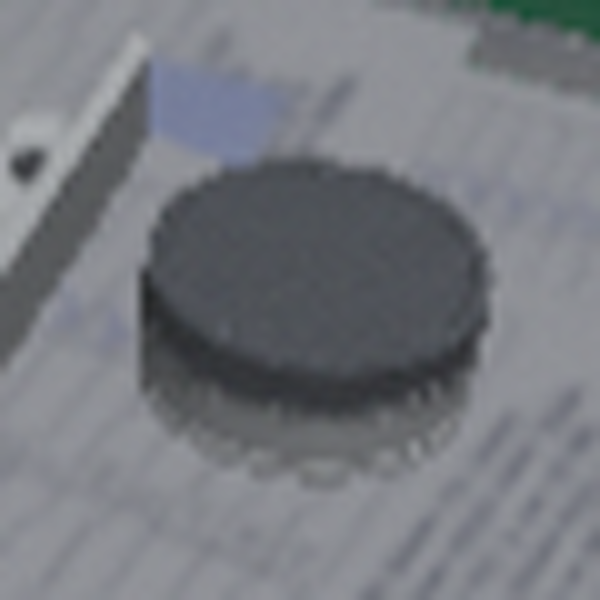

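```bash
cat >> h.py <<'E'
from scipy.spatial.transform import Rotation as Rt
ey=np.array([-0.07802,0.99695]);ex=np.array([0.99695,0.07802])
O2=np.array([0.60878-0.07826*0.0645,0.0645])
def W(x,y,z): return np.r_[O2+x*ex+y*ey,z]
def F(p): d=np.array(p[:2])-O2; return np.array([d@ex,d@ey,p[2]])
def Ff(v): return np.array([v[:2]@ex,v[:2]@ey,v[2]])
def quat(jaw_ang,sgn=1):
    # jaw axis at fence-frame angle from fence x, tool x down
    j=np.cos(jaw_ang)*ex+np.sin(jaw_ang)*ey
    z=sgn*np.r_[j,0];x=np.array([0,0,-1.]);y=np.cross(z,x)
    return Rt.from_matrix(np.c_[x,y,z]).as_quat()
E
python3 - <<'E'
from h import *
from bench import kinematics
s=load("scene0");f=load("top0")
print("tin scene",F(ray(s,[(376.8,161.7)],.04)[0]),"top",F(ray(f,[(400,224.3)],.04)[0]))
hh=[(210+338/3.3,170+216/3.3)];print("roller",F(ray(f,hh,.03)[0]))
print("glue",F(ray(f,[(415,153)],.09)[0]))
for sg in(1,-1):
    for nm,p,a in(("s1",W(-.165,-.14,.15),np.pi/2),("s1d",W(-.165,-.14,.012),np.pi/2),("s1e",W(-.1,-.14,.012),np.pi/2),("s2",W(-.066,-.24,.012),np.radians(-20)),("s2e",W(-.066,.09,.012),np.radians(-20))):
        q=kinematics.ik(p,quat(a,sg));print(sg,nm,p.round(3),None if q is None else np.round(q,2))
E
```

```text
tin scene [-0.07720549 -0.13740156  0.04      ] top [-0.07412626 -0.13943588  0.04      ]
roller [-0.09392913  0.11697203  0.03      ]
glue [ 0.12554005 -0.18606001  0.09      ]
1 s1 [ 0.45  -0.088  0.15 ] [-0.45  0.22  1.77 -0.    1.15 -2.1 ]
1 s1d [ 0.45  -0.088  0.012] [-0.45  0.44  1.91 -0.    0.8  -2.1 ]
1 s1e [ 0.515 -0.083  0.012] [-0.38  0.54  1.72 -0.    0.88 -2.03]
1 s2 [ 0.557 -0.18   0.012] [-0.51  0.65  1.52 -0.    0.97 -0.24]
1 s2e [0.531 0.149 0.012] [ 0.06  0.6   1.63 -0.    0.92  0.33]
-1 s1 [ 0.45  -0.088  0.15 ] [-0.45  0.22  1.77 -0.    1.15  1.04]
-1 s1d [ 0.45  -0.088  0.012] [-0.45  0.44  1.91 -0.    0.8   1.04]
-1 s1e [ 0.515 -0.083  0.012] [-0.38  0.54  1.72 -0.    0.88  1.11]
-1 s2 [ 0.557 -0.18   0.012] None
-1 s2e [0.531 0.149 0.012] [ 0.06  0.6   1.63 -0.    0.92 -2.81]
```

Candidates for the tin in the top view are (400,224), 0.55 m from the base, and (237,194), 0.73 m from the base. The first is nearest and stands in the right-hand part of the lane about 29 mm short of touching, and the crop confirms a round lidded tin. I'm pushing that one.

```bash
python3 - <<'E'
from h import *
from bench import env,monitor,eyes
env.close_gripper(60)
q=quat(np.pi/2,-1)
env.reach(W(-.165,-.1385,.12),q)
print(env.movel(W(-.165,-.1385,.012),velocity=.12,guard=8))
env.hold(.2)
s=monitor.sense();b=s["contact_force"];print(s["clock"],F(s["position"]),b,s["finger_gap"])
r=env.movel(W(-.14,-.1385,.012),velocity=.05,guard=4)
print(r,F(monitor.sense()["position"]))
r=env.movel(W(-.092,-.1385,.012),velocity=.02,guard=5)
s=monitor.sense();print(r,s["clock"],F(s["position"]),Ff(s["contact_force"]-b))
f=eyes.grab_frame("scene");np.savez("pics/scene1.npz",**f);im=f["frame"][:,:,::-1]
cv2.imwrite("pics/scene1.png",cv2.resize(im[100:300,250:490],None,fx=3,fy=3,interpolation=cv2.INTER_CUBIC))
E
```

```text
False
4.4 [-0.16470531 -0.13865188  0.01247845] [-0.45697309  0.91159537  0.11727383] -0.0037570469128366717
False [-0.14012025 -0.13835123  0.01184378]
True 6.7417 [-0.10288368 -0.13836513  0.0117643 ] [-1.8941628  -1.88232408  5.08961476]
```

View pics/scene1.png

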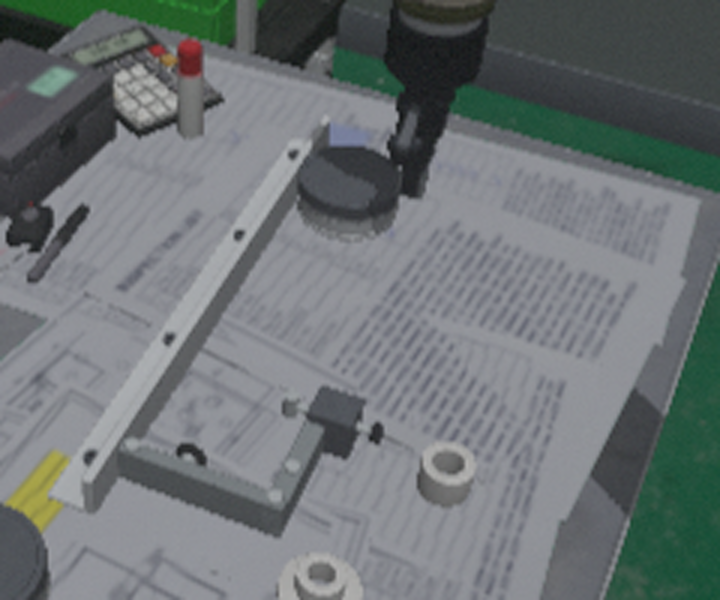

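```bash
python3 - <<'E'
from h import *
from bench import env,monitor,eyes
for i in range(5):
    s=monitor.sense();print(s["clock"],F(s["position"]).round(4),Ff(s["contact_force"]).round(2));env.hold(.06)
f=eyes.grab_frame("top");np.savez("pics/top1.npz",**f);im=f["frame"][:,:,::-1]
cv2.imwrite("pics/top1.png",cv2.resize(im[170:300,270:450],None,fx=4.4,fy=4.4,interpolation=cv2.INTER_CUBIC))
E
```

```text
6.7917 [-0.1029 -0.1384  0.0117] [-2.77 -0.32  4.7 ]
6.85 [-0.1029 -0.1383  0.0117] [-2.56 -0.29  4.72]
6.9083 [-0.1029 -0.1383  0.0117] [-2.69 -0.96  5.03]
6.9667 [-0.1029 -0.1384  0.0117] [-3.34 -1.2   4.98]
7.025 [-0.1029 -0.1384  0.0117] [-2.84 -0.35  5.5 ]
```

View pics/top1.png

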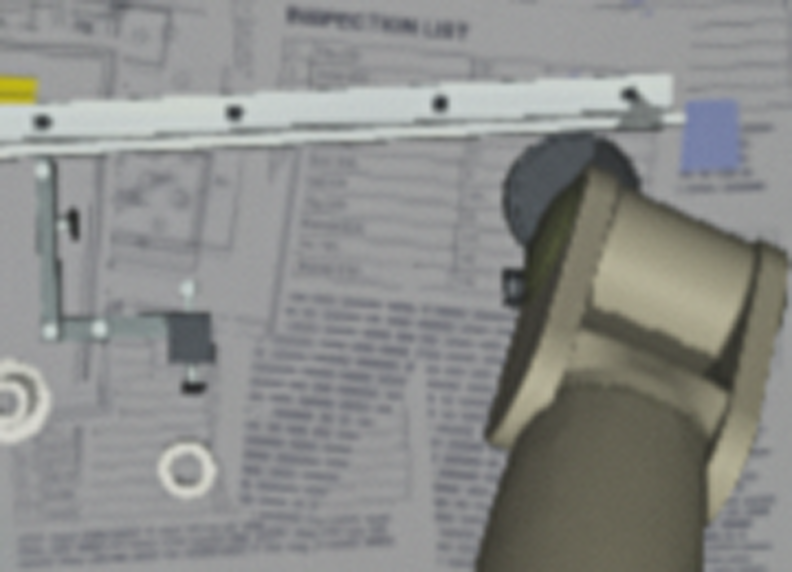

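```bash
python3 - <<'E'
from h import *
from bench import env,monitor,eyes
for i in range(8):
    p=F(monitor.sense()["position"])
    r=env.movel(W(-.1029+.0007*(i+1),-.1385,.012),velocity=.01,guard=6)
    v=[monitor.sense()["contact_force"]]
    for k in range(3): env.hold(.02); v.append(monitor.sense()["contact_force"])
    s=monitor.sense();fm=Ff(np.mean(v,0));print(s["clock"],r,F(s["position"]).round(4),fm.round(2))
    if fm[0]<-8:break
E
```

```text
7.4417 False [-0.1027 -0.1384  0.0119] [-4.87 -0.21  4.46]
7.7417 False [-0.1026 -0.1383  0.0118] [-8.49 -0.41  5.81]
```

```bash
python3 - <<'E'
from h import *
from bench import env,monitor,eyes
env.movel(W(-.125,-.1385,.012),velocity=.08)
s=monitor.sense();print("free",Ff(s["contact_force"]).round(2))
env.movel(W(-.125,-.1385,.10),velocity=.15)
q=quat(np.radians(-20),1)
env.reach(W(-.0655,-.235,.10),q)
f=eyes.grab_frame("scene");np.savez("pics/scene2.npz",**f);im=f["frame"][:,:,::-1]
cv2.imwrite("pics/scene2.png",cv2.resize(im[100:220,310:450],None,fx=5,fy=5,interpolation=cv2.INTER_CUBIC))
print(env.movel(W(-.0655,-.235,.012),velocity=.12,guard=8))
env.hold(.15)
v=[]
for k in range(4): env.hold(.02); v.append(monitor.sense()["contact_force"])
b=np.mean(v,0);np.save("bias.npy",b)
s=monitor.sense();print(s["clock"],F(s["position"]).round(4),Ff(b))
E
```

```text
free [ 0.63 -0.22 -0.56]
False
11.2667 [-0.0652 -0.2352  0.0126] [-0.01490826 -0.03871592  0.2043391 ]
```

View pics/scene2.png

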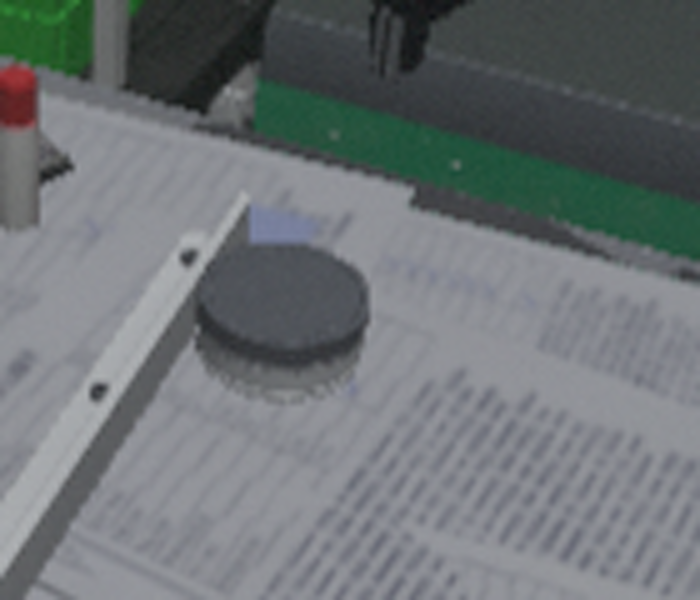

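```bash
cat >> h.py <<'E'
def fm(n=3):
    from bench import env,monitor
    v=[]
    for k in range(n): env.hold(.02); v.append(monitor.sense()["contact_force"])
    return Ff(np.mean(v,0)-np.load("bias.npy"))
E
python3 - <<'E'
from h import *
from bench import env,monitor,eyes
for y,g,v in ((-.20,5,.04),(-.17,6,.03),(-.12,7,.04),(-.06,7,.05)):
    r=env.movel(W(-.0655,y,.012),velocity=v,guard=g)
    s=monitor.sense();print(s["clock"],r,F(s["position"]).round(4),Ff(s["contact_force"]-np.load("bias.npy")).round(2),fm().round(2))
    if r:break
f=eyes.grab_frame("scene");im=f["frame"][:,:,::-1]
cv2.imwrite("pics/scene3.png",cv2.resize(im[110:260,290:450],None,fx=4,fy=4,interpolation=cv2.INTER_CUBIC))
E
```

```text
12.2917 False [-0.0655 -0.2002  0.012 ] [-0.19 -0.43 -0.82] [-0.13  0.04  0.19]
13.4917 False [-0.0655 -0.1699  0.0119] [-0.25 -0.84  0.16] [0.07 0.42 0.23]
14.9417 False [-0.0655 -0.12    0.0119] [-0.51 -0.49  0.43] [-0.25  0.05  0.23]
16.3417 False [-0.0655 -0.06    0.0119] [-0.37  0.21  0.89] [ 0.18 -0.15  0.28]
```

View pics/scene3.png

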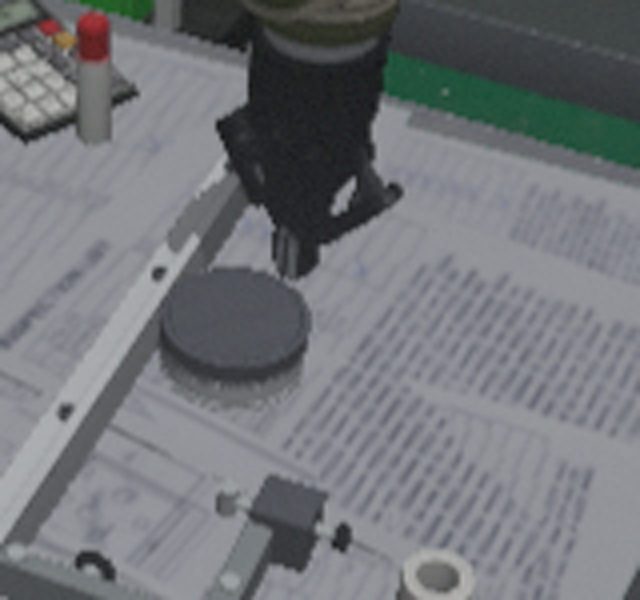

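```bash
python3 - <<'E'
from h import *
from bench import env,monitor,eyes
for y,g,v in ((0.0,6,.05),(.031,6,.03)):
    r=env.movel(W(-.0655,y,.012),velocity=v,guard=g)
    s=monitor.sense();print(s["clock"],r,F(s["position"]).round(4),Ff(s["contact_force"]-np.load("bias.npy")).round(2),fm().round(2))
    if r:break
f=eyes.grab_frame("scene");im=f["frame"][:,:,::-1]
cv2.imwrite("pics/scene4.png",cv2.resize(im[130:290,260:430],None,fx=3.7,fy=3.7,interpolation=cv2.INTER_CUBIC))
E
```

```text
17.7917 False [-0.0654 -0.0001  0.0119] [-0.57  0.56 -0.96] [ 0.02  0.01 -0.08]
19.025 False [-0.0654  0.031   0.012 ] [0.3  0.31 0.03] [-0.39 -0.06 -0.11]
```

View pics/scene4.png

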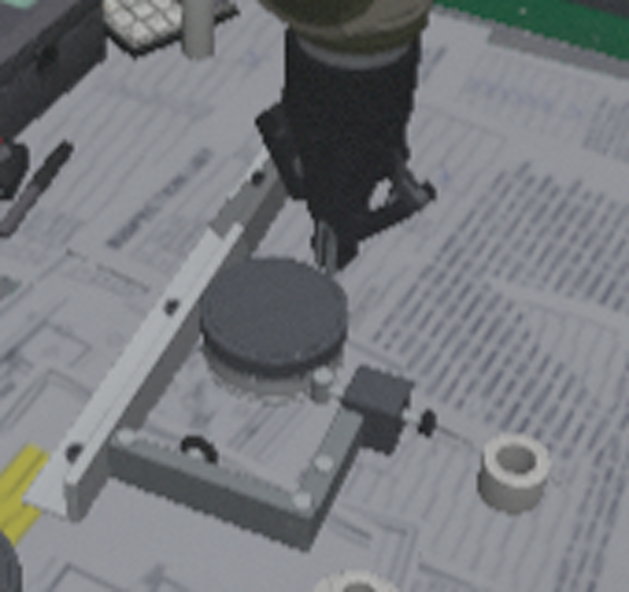

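```bash
python3 - <<'E'
from h import *
from bench import env,monitor,eyes
y=.031
while y<.075:
    y+=.0015
    r=env.movel(W(-.0655,y,.012),velocity=.015,guard=8)
    F_=fm(2);s=monitor.sense();print(round(s["clock"],2),r,F(s["position"]).round(4),F_.round(1))
    if r or np.linalg.norm(F_[:2])>13:break
f=eyes.grab_frame("scene");im=f["frame"][:,:,::-1]
cv2.imwrite("pics/scene5.png",cv2.resize(im[130:290,260:430],None,fx=3.7,fy=3.7,interpolation=cv2.INTER_CUBIC))
E
```

```text
19.41 False [-0.0655  0.0325  0.012 ] [-0.9 -1.4  0.9]
19.69 False [-0.0655  0.0341  0.012 ] [-1.3 -1.1  1.2]
19.98 False [-0.0655  0.0356  0.012 ] [-0.7 -0.6  1. ]
20.26 False [-0.0655  0.0371  0.012 ] [-0.9 -0.9  0.8]
20.54 False [-0.0655  0.0386  0.012 ] [-0.2 -1.   0.9]
20.82 False [-0.0655  0.0401  0.012 ] [-0.8 -0.9  0.7]
21.11 False [-0.0655  0.0416  0.012 ] [-0.4 -0.7  1.1]
21.39 False [-0.0655  0.0429  0.012 ] [-1.6 -2.9  1.6]
21.68 False [-0.0656  0.0441  0.0121] [-2.  -5.8  3.4]
21.96 False [-0.0657  0.0454  0.012 ] [-2.5 -6.7  3. ]
22.24 False [-0.0658  0.0469  0.012 ] [-3.6 -6.5  3.4]
22.52 False [-0.0659  0.0483  0.012 ] [-3.2 -7.2  2.8]
22.81 False [-0.0659  0.0498  0.012 ] [-3.3 -7.4  3.2]
23.09 False [-0.0659  0.0513  0.012 ] [-3.4 -7.2  3.5]
23.38 False [-0.0659  0.0528  0.012 ] [-3.9 -7.4  3.6]
23.66 False [-0.066   0.0543  0.012 ] [-2.5 -6.9  3.2]
23.94 False [-0.066   0.0558  0.012 ] [-3.5 -7.2  3.9]
24.23 False [-0.0659  0.0573  0.012 ] [-4.  -7.   2.7]
24.51 False [-0.066   0.0589  0.012 ] [-4.5 -7.3  4.2]
24.79 False [-0.0659  0.0604  0.012 ] [-4.1 -6.4  3.7]
25.07 False [-0.066   0.0619  0.012 ] [-3.6 -6.6  3.1]
25.36 False [-0.066   0.0634  0.012 ] [-3.6 -6.   3.9]
25.64 False [-0.066  0.065  0.012] [-3.4 -6.1  3.9]
25.93 False [-0.066   0.0665  0.012 ] [-3.7 -6.7  3.7]
26.21 False [-0.066  0.068  0.012] [-3.2 -5.6  4. ]
26.49 False [-0.0659  0.0696  0.012 ] [-4.1 -5.5  4. ]
26.77 False [-0.066   0.0711  0.012 ] [-2.8 -5.7  3.5]
27.06 False [-0.066   0.0726  0.012 ] [-3.2 -5.1  3.4]
27.34 False [-0.066   0.0742  0.012 ] [-3.9 -5.2  4.3]
27.62 False [-0.0659  0.0757  0.012 ] [-3.5 -5.   3.1]
```

View pics/scene5.png

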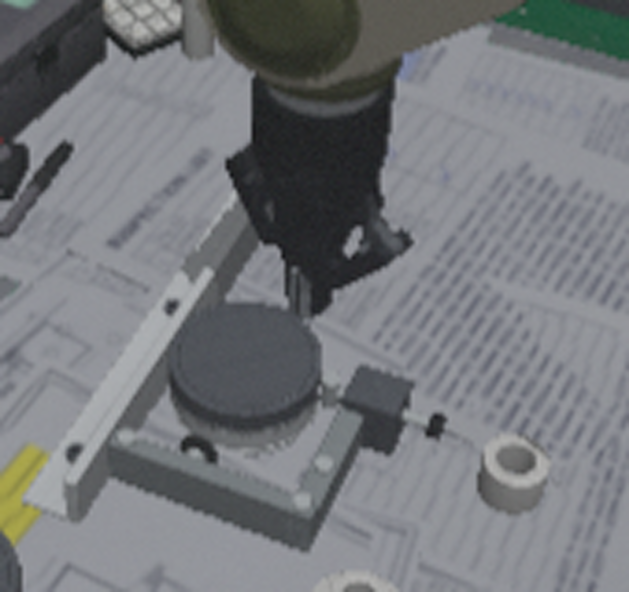

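```bash
python3 - <<'E'
from h import *
from bench import env,monitor,eyes
y=.0757
while y<.101:
    y+=.0012
    r=env.movel(W(-.0655,y,.012),velocity=.012,guard=8)
    F_=fm(2);s=monitor.sense();print(round(s["clock"],2),r,F(s["position"]).round(4),F_.round(1))
    if r or -F_[1]>12.5:break
f=eyes.grab_frame("scene");im=f["frame"][:,:,::-1]
cv2.imwrite("pics/scene6.png",cv2.resize(im[130:290,260:430],None,fx=3.7,fy=3.7,interpolation=cv2.INTER_CUBIC))
E
```

```text
27.96 False [-0.0659  0.0766  0.012 ] [-2.8 -4.7  3.1]
28.24 False [-0.0659  0.0778  0.012 ] [-2.6 -4.9  3.3]
28.52 False [-0.0659  0.0791  0.012 ] [-3.  -4.8  3.4]
28.81 False [-0.0658  0.0803  0.0121] [-2.6 -4.5  2.4]
29.09 False [-0.0658  0.0816  0.012 ] [-3.1 -3.4  3.8]
29.38 False [-0.0657  0.0829  0.012 ] [-3.9 -4.   3.7]
29.66 False [-0.0656  0.0841  0.012 ] [-3.1 -3.6  3.7]
29.94 False [-0.0655  0.0853  0.012 ] [-2.2 -2.8  3.2]
30.23 False [-0.0653  0.0866  0.012 ] [-1.6 -2.3  2. ]
30.51 False [-0.0654  0.0879  0.012 ] [-0.9 -1.6  2.2]
30.79 False [-0.0654  0.0889  0.0121] [-1.2 -2.1  3. ]
31.07 False [-0.0655  0.0902  0.012 ] [-1.1 -2.5  3.8]
31.36 False [-0.0655  0.0915  0.012 ] [-0.5 -1.7  1.8]
31.64 False [-0.0655  0.0926  0.012 ] [-0.6 -1.7  3.5]
31.93 False [-0.0655  0.0936  0.012 ] [-1.2 -3.8  4.1]
32.21 False [-0.0655  0.0946  0.012 ] [-1.4 -4.8  2.9]
32.49 False [-0.0655  0.0955  0.012 ] [-1.7 -6.5  3.2]
32.77 False [-0.0655  0.0965  0.0121] [-2.3 -7.7  4.2]
33.06 False [-0.0655  0.0973  0.0121] [ -2.5 -10.6   5. ]
33.34 False [-0.0655  0.0982  0.0122] [ -3.7 -12.3   6.3]
33.62 False [-0.0655  0.0991  0.0122] [ -3.2 -14.8   6. ]
```

View pics/scene6.png

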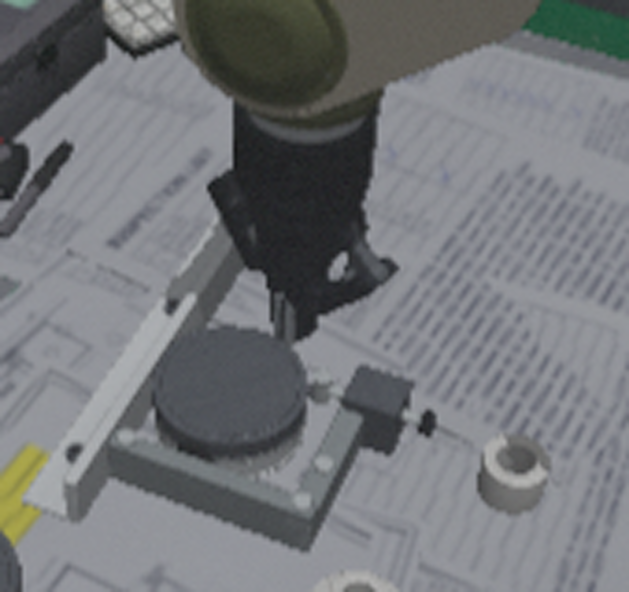

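Force is in the home band (14.8 N) and the roller's knob at (427,422) is back where it stood when fully out. Backing off gently.

```bash
python3 - <<'E'
from h import *
from bench import env,monitor,eyes
n=np.array([np.sin(np.radians(20)),np.cos(np.radians(20))])
p=np.array([-.0655,.0991])
for d in(.004,.008,.014,.03):
    a=p-n*d
    env.movel(W(a[0],a[1],.012),velocity=.02 if d<.02 else .05)
    print(fm(2).round(1))
a=p-np.array([0,.05])
env.movel(W(-.075,a[1]-.02,.13),velocity=.12)
env.movel(W(-.15,-.12,.2),velocity=.2)
print(monitor.sense()["clock"])
for c in("scene","top"):
    f=eyes.grab_frame(c);np.savez(f"pics/{c}7.npz",**f);im=np.ascontiguousarray(f["frame"][:,:,::-1])
    cv2.imwrite(f"pics/{c}7.png",cv2.resize(im[130:290,260:430] if c=="scene" else im[160:300,220:440],None,fx=3.6,fy=3.6,interpolation=cv2.INTER_CUBIC))
    hsv=cv2.cvtColor(im,cv2.COLOR_BGR2HSV)
    m=((hsv[...,2]<95)&(hsv[...,1]<70)).astype(np.uint8);m=cv2.morphologyEx(m,cv2.MORPH_OPEN,np.ones((7,7)))
    for k in cv2.findContours(m,0,2)[0]:
        A=cv2.contourArea(k)
        if 500<A<2000:
            e=cv2.fitEllipse(k);print(c,A,np.round(e[0],1),np.round(e[1],1),F(ray(f,[e[0]],.04)[0]).round(4))
E
```

```text
[-0.2 -5.2  5.3]
[ 0.2  0.6 -0.3]
[-0.6 -0.   0. ]
[-0.2 -0.3 -0.4]
37.7583
scene 696.0 [111.3 331.7] [22.2 44. ] [0.1892 0.505  0.04  ]
scene 1531.5 [241.8 288.5] [39.9 50.2] [0.033  0.3386 0.04  ]
scene 1085.0 [320.2 234.1] [36.5 39.5] [-0.0454  0.1539  0.04  ]
scene 840.5 [465.2 236.2] [ 13.5 110. ] [-0.3304  0.0297  0.04  ]
scene 1918.0 [253.2 142.4] [50.  62.3] [ 0.2637 -0.0758  0.04  ]
scene 1520.0 [283.8  43.8] [ 21.1 133. ] [ 0.5211 -0.732   0.04  ]
scene 1130.0 [234.2  43.5] [28.6 52.6] [ 0.709  -0.6476  0.04  ]
top 1719.5 [320.  380.6] [39.5 83.1] [-0.5157  0.1156  0.04  ]
top 647.0 [302.2 219.7] [28.5 29.7] [-0.0468  0.1442  0.04  ]
top 683.0 [236.5 194.3] [29.2 30.8] [0.0361 0.3322 0.04  ]
```

View pics/scene7.png

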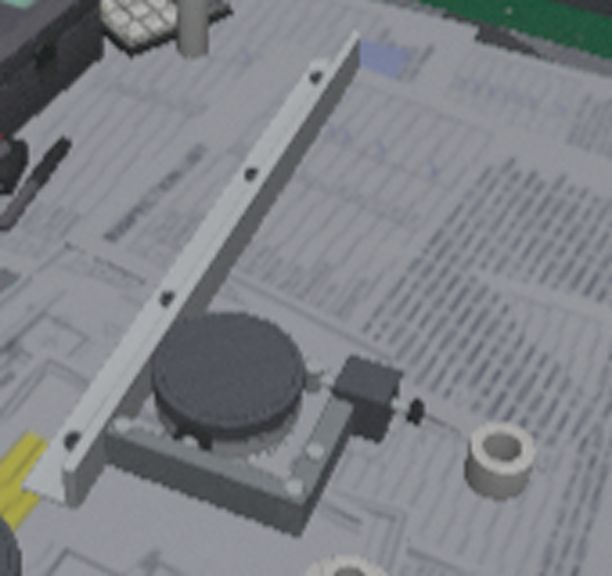

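View pics/top7.png

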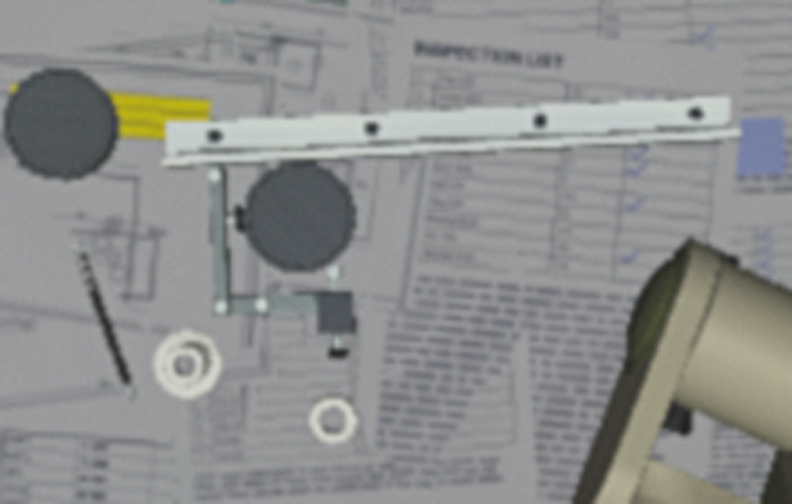

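```bash
python3 - <<'E'
from h import *
for c,(a,b,e,d),R in(("scene",(368,378,236,252),None),("top",(308,320,252,264),None)):
    # knob patch: phase shift before vs after
    A=cv2.cvtColor(load(c+"0")["frame"],cv2.COLOR_RGB2GRAY).astype(np.float32);B=cv2.cvtColor(load(c+"7")["frame"],cv2.COLOR_RGB2GRAY).astype(np.float32)
    for nm,I in(("before",A),("after",B)):
        P=np.clip(100-I[e:d,a:b],0,None);yy,xx=np.mgrid[e:d,a:b];print(c,nm,(P*xx).sum()/P.sum(),(P*yy).sum()/P.sum(),P.sum())
K=W(-.15,.12,.02);K2=W(-.152,.12,.02)
for c in("scene","top"):print(c,"px for 2mm",(proj(load(c+"0"),[K2])-proj(load(c+"0"),[K])).round(2))
E
```

```text
scene before 373.0493601462523 242.80560633759902 1641.0
scene after 373.097213622291 242.8421052631579 1615.0
top before 313.53365384615387 257.6081730769231 416.0
top after 313.51421800947867 257.61137440758296 422.0
scene px for 2mm [[0.88 0.3 ]]
top px for 2mm [[0.03 0.68]]
```

The catch knob has moved less than 0.1 px from its fully-out picture, which is under 0.3 mm. Handing in.

```bash
python3 - <<'E'
from bench import job,monitor
print(monitor.sense()["clock"],job.hand_in(),monitor.sense()["clock"])
E
```

```text
the job is handed in; nothing more can be done
the job is handed in; nothing more can be done
```

The tin is home in the stop unit and the job was handed in at about 38 s of the 72 s allowed. No verdict is reported on hand-in.

**What I did:**
- I pushed the nearer of the two tins straight back to the fence with the closed fingers, stopping at about 8 N.
- I then slid it along the fence with a face angled 20° into it. The catch took about 7 N, and I stopped on the buffer at 14.8 N.
- I backed the arm off clear of everything before handing in.

**Last checks:**
- **Tin:** the top camera puts it at x = -0.047 and y = 0.144 in the fence frame, upright and against the fence.
- **Catch:** its knob is less than 0.3 mm from its fully-out position in both views.
- **Bystanders:** the bushing and flange look unmoved in the final pictures. For the glue stick I only have its foot at the edge of the last scene picture, and I measured none of the three.
- **Disagreement:** the scene-camera estimate of y, 0.154, was 10 mm higher than the top view. Its colour mask also took in the tin's dark side, so I relied on the top view, which matches the finger position (about 0.145).
- **Vertical force:** while pushing, the tool also felt 3 to 6 N upward. It disappeared once the tool was clear of the tin, and nothing lifted or tipped in the pictures.

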